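# Discard a used syringe through the tipping tray of a sharps bin

## Robot

A 6-joint arm with a two-finger parallel gripper is mounted at the origin on the work surface. World frame = base frame: x ahead of the robot, y to its left, z up, the work surface at z = 0. Lengths are in m, angles in rad, forces in N, time in s.
With the tool pointing down it reaches from about 0.275 to 0.85 m from the base axis. Payload 19 kg.
Tool frame: the origin (TCP) lies at the centre of the arm's flange, where the gripper is bolted on; the fingertips stand 173 mm ahead of it and the grasp point (between the pads) lies 155 mm ahead of it; z points along the fingers, y is the direction in which the jaws open and shut (so a half turn about z gives the same grasp; the last joint's range is limited). The gripper opens to 85 mm and grips with 20 to 120 N. Pads are 22 mm wide; open, the fingers measure 114 mm over their backs; the gripper's body (76 mm by 85 mm) begins 54 mm behind the grasp point. The pads swing forward as they close: fully open they stand 13 mm farther back than shut.
Start: joints at [1.18, 0.15, 1.437, -0, 1.554, -0.134], TCP at [0.146, 0.556, 0.405] pointing down, gripper open.
Joint ranges: [-2.8, 2.8], [-0.68, 2.1], [0.12, 2.68], [-1.39, 4.53], [0.16, 2.79], [-2.81, 2.81]. Speed limits (rad/s): [1.89, 1.89, 2.22, 3.01, 3.01, 3.01].

## Interface

Orientations are given as a unit quaternion [w, x, y, z].
In Python, from station import telemetry, vision, ticket gives the robot as it stands.
- The arm moves only by the tool play_rows, never from a script. Its argument "moves" is a list of rows, each an object of numbers: "dx", "dy", "dz": the shift along the tool's x, y, z in m; "wx", "wy", "wz": the turn, a rotation vector about the tool's x, y, z in degrees; "claw": the opening in per cent of the stroke, from 0 (shut) to 100 (fully open). In form: [{"dx": .., "dy": .., "dz": .., "wx": .., "wy": .., "wz": .., "claw": ..}, ...]. A call has 1 to 5 rows; each row is the pose to reach, as a shift and turn from the pose measured when the call began, along the tool's axes at that moment; what a row does not reach only later rows make up. A row lasts 1/8 s, in which the tool goes at most 62.5 mm and 10.7 degrees, less where a joint would pass 70% of its speed; a pose out of reach is approached as far as the arm can. A call with a gripper value outside its range is refused whole. The fingers move at their own pace and stop on an object; "grip_force" is the grip in N (left out, the last holds). Time passes only in rows, so rows that repeat a pose let the fingers close. It gives the time, the measured TCP pose, the force and the opening at its end, in the units of the state.
- telemetry.get_obs(): the state, without advancing time (a new reading comes with each control period).
- vision.capture(name): name is "side" or "top"; returns (picture, depth): 420x560x3 uint8, red, green, blue; 420x560 float32, m along the optical axis (not along the pixel's ray), 0 where there is no reading.
- vision.camera_model(name): a dict with "fx", "fy", "cx", "cy" (pixels), "k1" (the pictures are not rectified: a ray, as slopes to the right and down, at radius r is drawn at 1 + k1 r^2 times it, then the intrinsics apply), "xyz" and "rotation" of the camera in the world. Camera axes: x right, y up, looking along -z (the intrinsics and any distortion apply to the point x, -y, -z); pixel columns grow to the right and rows downward; lengths in m; the calibration is good to about 2 mm. A picture is of the moment at which its call begins. camera_model takes no time and is no camera call.
- ticket.sign_off(): hands the job in, once; it reports no verdict.
Trained networks look in the newest picture that a camera, given by its name, has taken for a name from the list of things; names that differ only in an ending like _2 or _b are one class to them, and where a whole thing is asked for, a point or a joint stands for the part that bears it (a point fixed in the world has none). Each returns a list of dicts, best first, with "conf" (0 to 1); they miss things now and then, are a little off and sometimes report something else, mostly with a low value. They report only what shows in the picture. A call takes as long as a camera call.
- vision.spot_in(camera, query): "bbox" ([left, top, right, bottom] in pixels, round what is visible of it).
The state is a dict: "t": time; "joint_pos": joint angles; "qd": joint speeds; "joint_torque": joint torques, N m; "eef_pos": TCP position; "orientation": TCP orientation; "ft_force": force on the tool from outside, world axes, zero at the start; "ft_torque": the same for the moment, N m; "grip_width": finger opening in m.
Only numpy, scipy, OpenCV 4.12 (cv2) and the standard library are available. Lean on these libraries where they do the work, as an engineer would, in place of code of your own. Each camera call takes 0.05 s, during which the arm holds its last target. There are 200 camera calls.

## Task

Clear away the used syringe: take it out of its rack and lay it gently lengthwise in the red tray of the yellow sharps bin - lay it, do not let it fall in - then let go of it. Then push the tray's flap away past its catch until the tray tips right over and the syringe drops into the bin, and let the tray swing back level on its spring. Leave the two beakers and the dropper bottle where they stand.

Things in the scene. Friction and masses are not known exactly. Their poses are not given: they have to be found in the camera images.
- syringe_mid (a point): Centre of the used 60 ml syringe: one rigid clear piece, 162 mm long, about 45 g, green plunger pressed home. z runs along it to the plunger, x along the finger wings. Along z from here: needle and nozzle (3 to 10 mm thick) -81 to -51 mm; barrel, the place to grip, 29 mm diameter, -51 to +54. Starts upright, needle down, in the rack's middle hole, this point 91 mm above the bench.
- syringe_wings (a point): Middle of the finger wings on the syringe's axis, 55.5 mm from its centre towards the plunger; same axes. Wings 42 mm along x, 28 mm along y (no wider than the barrel), 3 mm thick; beyond them a 20 mm stem and a 27 mm thumb disc end 25.5 mm on. At the start x points away from the robot within 0.5 rad. Laid on the bench the syringe rests with its axis about 15 mm up and does not roll away.
- rack: Frosted two-tier syringe rack, fixed: 80 x 162 mm, 66 mm high. Origin on the bench under the middle hole, y along the row of three 32 mm holes 46 mm apart, the outer two empty. The syringe stands loosely in it with its barrel showing from 66 mm to the wings at 145 mm above the bench, and lifts straight out: raise it at least 65 mm.
- sharps_bin: Translucent yellow hollow bin, white lid, strapped to the bench. Origin on the bench straight below the tray's pivot; x from front (flap side, towards the robot) to rear, y along the tray. x -48 to +173 mm, y +-128 (strap feet to +-155), lid deck 174 mm high. White side cheeks (y +-101 to 115, x -20 to +130) reach 255 mm, the rear hood (x 128 to 169) 220 mm.
- tray_mid (a point): Middle of the red tray's floor, on its upper face; level: 183.5 mm above the bench, 40 mm behind the pivot, axes as the bin's. Trough 186 mm long (y), flat floor x -30 to +30 mm, then a front flap and a 29 degree rear slope to a lip (x +80, 28 mm up). Upright ends 36 mm high, taller cheeks outside: no room for a gripper leaning along the tray, only for one squarely across the barrel.
- flap_edge (a point): Middle of the rolled top edge (6 mm thick, 190 mm long) of the tray's front flap; level: 240 mm above the bench, 16 mm in front of the pivot. Push its outer face to the rear (bin +x), finger ends 20 to 30 mm above the pivot's height, until they are about 30 mm behind the pivot: the tray is then over by 1.3 rad or more. The catch gives at about 7 N at the edge; then 5 to 10 N against the spring.
- tray (a joint): Tray angle (rad) about its pivot, a line along the bin's y axis 190 mm above the bin's origin. 0 = level, held by a sprung ball catch at its end, which lets go after about 0.35; grows as the flap is pushed to the rear; stop at 1.5. Well past 1.0 the load slides over the rear lip into the bin. Let go, it swings back to 0 by itself.
- beaker_tall_mid (a point): Centre of the tall glass beaker, 84 mm across, 125 mm high; to be left alone.
- beaker_low_mid (a point): Centre of the low glass beaker, 76 mm across, 90 mm high; to be left alone.
- dropper_mid (a point): Centre of the dark blue dropper bottle, 40 mm across, 85 mm high; to be left alone.

How it is judged:
On the way, in this order (a step that is already met when the one before it is completed fails the run):
1. the syringe lies flat in the level tray, let go and still (x of syringe_mid in the frame of tray_mid between -0.05 and 0.055 m and y of syringe_mid in the frame of tray_mid between -0.03 and 0.03 m and z of syringe_mid in the frame of tray_mid between 0 and 0.045 m and angle between syringe_mid's own z axis and vertical between 1.27 and 1.87 rad and value of joint tray below 0.1 rad and contact force between the fingers and syringe below 0.1 N and linear speed of syringe below 0.05 m/s), for 0.2 s.
2. the tray is pushed past its catch and tips over (value of joint tray above 1 rad), for 0.05 s.
At the end, for the whole second after the job is handed in: The syringe lies at rest inside the bin (its centre within the bin's walls and below 110 mm), the tray has swung back level (within 0.08 rad), and the beakers and the dropper bottle are within 30 mm of where they stood (x of syringe_mid in the frame of sharps_bin between -0.044 and 0.169 m and y of syringe_mid in the frame of sharps_bin between -0.124 and 0.124 m and height (world z) of syringe_mid below 0.11 m and linear speed of syringe below 0.05 m/s and value of joint tray below 0.08 rad and distance of each of beaker_tall_mid, beaker_low_mid, dropper_mid from where it was at the start of the episode below 0.03 m); the robot touches nothing.
It fails at once if the syringe is dropped into the tray or from that height (it falls free at more than 0.6 m/s, a fall of about 2 cm, above 150 mm while the tray is not tipped) (linear speed of syringe above 0.6 m/s and height (world z) of syringe_mid above 0.15 m and contact force between the fingers and syringe below 0.1 N and value of joint tray below 0.3 rad).
It fails at once if a beaker or the dropper bottle is knocked out of its place (30 mm) (distance of any of beaker_tall_mid, beaker_low_mid, dropper_mid from where it was at the start of the episode above 0.03 m).
It also fails if it takes over 72 s, if anything falls off the work surface, if the arm or the gripper's body presses on something with over 40 N, if the wrist force passes 120 N, or if a joint passes its speed limit or range.

## Working session

There is one attempt and no reset: what is moved stays moved. The work goes in short steps, Python scripts to look and compute and a tool call to move; the robot and the scene stay as the last step left them, time stands still between calls to the robot, and variables do not carry over. Pictures are saved under pics/ and viewed, about 8 in all and at most 12, crops included, and the job is handed in when it is done.

Besides the shell and the picture viewer there is one more tool, called after "Call:" by a JSON object that holds its "op" and its "data". play_rows: Moves the arm, as the interface text tells. Its arguments: {"type":"object","properties":{"moves":{"type":"array"},"grip_force":{"type":"number"}},"required":["moves"]}

```bash
mkdir -p pics; ls
cat > h.py <<'E'
import numpy as np, cv2
from station import telemetry, vision, ticket
def cam(n):
    m=vision.camera_model(n); return m
def world(n,u,v,d):
    m=cam(n); x=(np.asarray(u,float)-m['cx'])/m['fx']; y=(np.asarray(v,float)-m['cy'])/m['fy']
    rd=np.hypot(x,y); r=rd.copy() if hasattr(rd,'copy') else rd
    for _ in range(10): r=rd/(1+m['k1']*r*r)
    s=1/(1+m['k1']*r*r); x=x*s;y=y*s
    P=np.stack([x*d,-y*d,-d*np.ones_like(x)],-1)
    return P@np.array(m['rotation']).T+np.array(m['xyz'])
def cloud(n,dep):
    v,u=np.mgrid[0:dep.shape[0],0:dep.shape[1]]
    return world(n,u,v,dep)
E
python3 - <<'E'
from h import *
for n in('side','top'):
    print(n,{k:np.round(v,3).tolist() for k,v in cam(n).items()})
    p,d=vision.capture(n); cv2.imwrite(f'pics/{n}0.png',p[:,:,::-1]); np.save(n+'0.npy',d)
    for q in('syringe_mid','rack','sharps_bin','tray','flap_edge','beaker_tall_mid','beaker_low_mid','dropper_mid'):
        print(q,[(np.round(r['bbox']).tolist(),round(r['conf'],2)) for r in vision.spot_in(n,q)][:3])
print(telemetry.get_obs())
E
```

```text
pics
side {'fx': 454.949, 'fy': 454.949, 'cx': 277.534, 'cy': 207.461, 'k1': -0.052, 'xyz': [0.457, 1.149, 0.837], 'rotation': [-0.062, -0.036, 0.491, 0.868]}
syringe_mid [([313.0, 166.0, 324.0, 194.0], 0.79)]
rack [([306.0, 185.0, 328.0, 218.0], 0.85), ([314.0, 152.0, 335.0, 178.0], 0.5)]
sharps_bin [([238.0, 201.0, 342.0, 341.0], 0.75)]
tray [([263.0, 209.0, 329.0, 290.0], 0.82)]
flap_edge [([265.0, 208.0, 333.0, 286.0], 0.65), ([313.0, 153.0, 334.0, 180.0], 0.27)]
beaker_tall_mid [([273.0, 333.0, 317.0, 407.0], 0.6)]
beaker_low_mid [([315.0, 153.0, 332.0, 176.0], 0.71)]
dropper_mid [([230.0, 223.0, 243.0, 250.0], 0.68)]
top {'fx': 471.055, 'fy': 471.055, 'cx': 285.784, 'cy': 216.545, 'k1': 0.006, 'xyz': [0.479, -0.002, 1.584], 'rotation': [0.711, 0.042, -0.034, -0.702]}
syringe_mid [([360.0, 248.0, 374.0, 260.0], 0.44)]
rack [([334.0, 240.0, 393.0, 269.0], 0.95)]
sharps_bin [([155.0, 197.0, 256.0, 277.0], 0.77), ([431.0, 244.0, 459.0, 271.0], 0.44)]
tray [([159.0, 213.0, 234.0, 278.0], 0.86)]
flap_edge [([161.0, 213.0, 237.0, 272.0], 0.56)]
beaker_tall_mid [([112.0, 244.0, 153.0, 266.0], 0.56), ([332.0, 241.0, 392.0, 270.0], 0.33)]
beaker_low_mid [([430.0, 245.0, 459.0, 270.0], 0.94)]
dropper_mid []
{'t': 0.9, 'joint_pos': array([ 1.18002108e+00,  1.50482359e-01,  1.43740174e+00, -1.27049434e-05,
        1.55379898e+00, -1.34010371e-01]), 'qd': array([-0.00015579, -0.00019691,  0.00022685, -0.00055463,  0.00012137,
        0.00011945]), 'joint_torque': array([ 6.90721863e-04, -7.12808132e+01, -5.71033895e+01, -6.81749697e-06,
        1.73904878e-03,  2.78418645e-05]), 'eef_pos': array([0.14604327, 0.55612706, 0.40467575]), 'orientation': array([-5.59409282e-06,  1.28029953e-01,  9.91770301e-01, -4.53142684e-05]), 'ft_force': array([-0.06005621, -0.17432022, -0.62662144]), 'ft_torque': array([-0.00762426,  0.03096688,  0.03851397]), 'grip_width': 0.08537382136693697}
```

```bash
sed -i "s/^import numpy as np, cv2/import numpy as np, cv2\nfrom scipy.spatial.transform import Rotation as R/; s/m=vision.camera_model(n); return m/m=dict(vision.camera_model(n)); q=m['rotation']; m['rotation']=R.from_quat([q[1],q[2],q[3],q[0]]).as_matrix(); return m/" h.py
python3 - <<'E'
from h import *
a=cv2.imread('pics/top0.png')[170:300,90:480]; cv2.imwrite('pics/topc.png',cv2.resize(a,None,fx=2,fy=2,interpolation=2))
a=cv2.imread('pics/side0.png')[140:420,200:360]; cv2.imwrite('pics/sidec.png',cv2.resize(a,None,fx=2.1,fy=2.1,interpolation=2))
for n,pts in (('top',[(367,254),(363,254),(195,245),(205,237),(445,258),(132,255)]),('side',[(318,170),(318,180),(296,250),(295,370),(236,236),(324,164)])):
    d=np.load(n+'0.npy')
    for u,v in pts: print(n,u,v,round(float(d[v,u]),3),world(n,u,v,d[v,u]).round(3))
d=np.load('top0.npy');W=cloud('top',d)
z=W[...,2]; h=np.clip(z*900,0,255).astype(np.uint8); cv2.imwrite('pics/toph.png',cv2.resize(cv2.applyColorMap(h[170:300,90:480],cv2.COLORMAP_JET),None,fx=2,fy=2,interpolation=0))
E
```

```text
top 367 254 1.405 [ 0.522 -0.228  0.172]
top 363 254 1.427 [ 0.523 -0.219  0.15 ]
top 195 245 1.406 [0.542 0.285 0.18 ]
top 205 237 1.405 [0.566 0.256 0.183]
top 445 258 1.572 [ 0.517 -0.515 -0.   ]
top 132 255 1.585 [ 0.514  0.534 -0.001]
side 318 170 1.526 [ 0.52  -0.228  0.158]
side 318 180 1.537 [ 0.518 -0.221  0.124]
side 296 250 1.096 [0.541 0.266 0.185]
side 295 370 0.888 [0.509 0.554 0.106]
side 236 236 1.384 [0.747 0.038 0.05 ]
side 324 164 1.786 [ 0.509 -0.478  0.063]
```

View pics/topc.png

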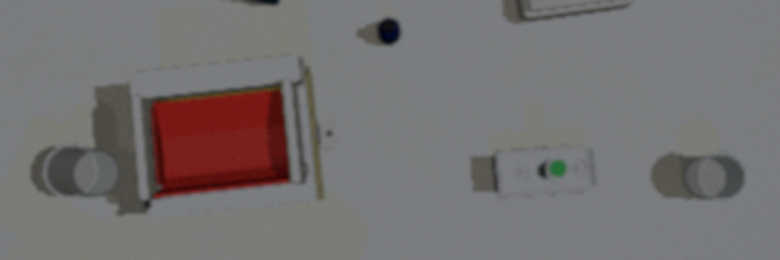

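View pics/sidec.png

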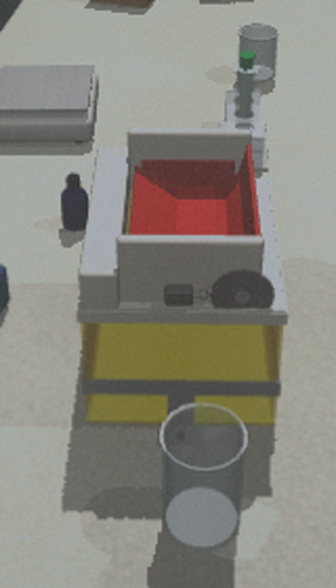

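Run:
```python
from h import *
for n in('top','side'):
    W=cloud(n,np.load(n+'0.npy')).reshape(-1,3)
    b=(W[:,0]>.35)&(W[:,0]<.75)&(W[:,1]>.08)&(W[:,1]<.46)
    for nm,lo,hi in(('cheek',.248,.262),('hood',.214,.226),('floor',.179,.188),('flapedge',.232,.246)):
        P=W[b&(W[:,2]>lo)&(W[:,2]<hi)]
        if len(P)<8: print(n,nm,len(P));continue
        if nm=='cheek':
            for s in(0,1):
                Q=P[(P[:,1]>.265)==s]
                if len(Q)>8: print(n,nm,s,len(Q),cv2.minAreaRect(Q[:,:2].astype(np.float32)),Q[:,2].mean())
        else: print(n,nm,len(P),cv2.minAreaRect(P[:,:2].astype(np.float32)),P.mean(0).round(3))
    # rack
    b=(W[:,0]>.43)&(W[:,0]<.62)&(W[:,1]>-.34)&(W[:,1]<-.1)
    P=W[b&(W[:,2]>.058)&(W[:,2]<.074)]; print(n,'rack',len(P),cv2.minAreaRect(P[:,:2].astype(np.float32)),P.mean(0).round(3))
    for lo,hi in((.08,.13),(.138,.152),(.155,.18)):
        P=W[b&(W[:,2]>lo)&(W[:,2]<hi)]
        if len(P)>2: print(n,'syr',lo,len(P),np.median(P,0).round(3),P.min(0).round(3),P.max(0).round(3))
```

```text
top cheek 0 248 ((0.5500943660736084, 0.1662343293428421), (0.08207785338163376, 0.1715751737356186), 66.02826690673828) 0.25339996003855586
top cheek 1 247 ((0.5420185327529907, 0.37171670794487), (0.14606232941150665, 0.015826907008886337), 7.400457382202148) 0.253629756556613
top hood 1357 ((0.5766372084617615, 0.26614242792129517), (0.19165629148483276, 0.251625120639801), 8.372294425964355) [0.629 0.276 0.219]
top floor 1383 ((0.5607922673225403, 0.2626544237136841), (0.21119897067546844, 0.24218113720417023), 5.863533020019531) [0.544 0.265 0.183]
top flapedge 229 ((0.5568959712982178, 0.265819787979126), (0.1493990272283554, 0.23088647425174713), 7.101341724395752) [0.511 0.275 0.24 ]
top rack 616 ((0.5232074856758118, -0.2318098247051239), (0.05978599935770035, 0.16193683445453644), 5.167417049407959) [ 0.522 -0.23   0.064]
top syr 0.08 15 [ 0.524 -0.219  0.101] [ 0.514 -0.223  0.081] [ 0.534 -0.217  0.124]
top syr 0.138 74 [ 0.521 -0.226  0.147] [ 0.502 -0.247  0.138] [ 0.544 -0.217  0.152]
top syr 0.155 62 [ 0.522 -0.231  0.172] [ 0.51  -0.244  0.163] [ 0.534 -0.219  0.18 ]
[... 417 characters left out ...]
87 0.22 ]
side floor 965 ((0.5675426125526428, 0.2802896201610565), (0.19953177869319916, 0.23334375023841858), 6.6458868980407715) [0.553 0.264 0.184]
side flapedge 770 ((0.5559293627738953, 0.27076730132102966), (0.1504116654396057, 0.2243165671825409), 7.234038352966309) [0.543 0.282 0.239]
side rack 246 ((0.5222731232643127, -0.2315545380115509), (0.057174134999513626, 0.17379982769489288), 4.995215892791748) [ 0.52  -0.227  0.065]
side syr 0.08 110 [ 0.523 -0.221  0.105] [ 0.51  -0.231  0.08 ] [ 0.538 -0.212  0.13 ]
side syr 0.138 58 [ 0.522 -0.225  0.147] [ 0.503 -0.247  0.138] [ 0.544 -0.215  0.151]
side syr 0.155 48 [ 0.523 -0.229  0.169] [ 0.511 -0.25   0.156] [ 0.535 -0.216  0.175]
```

View pics/toph.png

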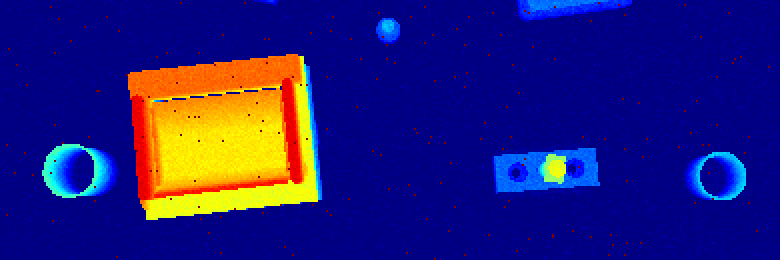

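```bash
cat >> h.py <<'E'
def pose():
    o=telemetry.get_obs(); q=o['orientation']; return o,np.array(o['eef_pos']),R.from_quat([q[1],q[2],q[3],q[0]])
def rot(z,y):  # tool rotation from z dir and jaw (y) dir
    z=np.array(z,float);z/=np.linalg.norm(z);y=np.array(y,float);y-=z*(y@z);y/=np.linalg.norm(y)
    return R.from_matrix(np.stack([np.cross(y,z),y,z],1))
def delta(p,r,P=None,Q=None):
    if P is None: _,P,Q=pose()
    d=Q.inv().apply(np.array(p)-P); w=np.degrees((Q.inv()*r).as_rotvec())
    print('d',d.round(4),'w',w.round(2))
E
python3 - <<'E'
from h import *
A=[]
for n in('top','side'):
    W=cloud(n,np.load(n+'0.npy')).reshape(-1,3)
    b=(W[:,0]>.43)&(W[:,0]<.62)&(W[:,1]>-.26)&(W[:,1]<-.2)&(W[:,2]>.14)&(W[:,2]<.151)
    Q=W[b][:,:2]; c=(Q[:,0]<.5165)|(Q[:,0]>.5285)
    for x0,x1 in((.5,.51),(.535,.547)):
        s=Q[(Q[:,0]>x0)&(Q[:,0]<x1)]; print(n,len(s),s.mean(0).round(4))
r=rot([0,0,-1],[1,0,0])
delta([.30,.25,.52],r)
delta([.42,.06,.42],rot([0,-1,0],[1,0,0]),np.array([.30,.25,.52]),r)
E
```

```text
top 18 [ 0.5057 -0.2321]
top 21 [ 0.5397 -0.233 ]
side 9 [ 0.5063 -0.231 ]
side 12 [ 0.539  -0.2325]
d [-0.2267 -0.257  -0.1153] w [-0.    0.   75.29]
d [-0.19  0.12  0.1 ] w [  0. -90.   0.]
```

Call:
{"op": "play_rows", "data": {"moves": [{"dx": -0.03,"dy": -0.03,"dz": -0.06,"wz": 10,"claw": 100},{"dx": -0.07,"dy": -0.08,"dz": -0.1,"wz": 20,"claw": 100},{"dx": -0.11,"dy": -0.13,"dz": -0.115,"wz": 30,"claw": 100},{"dx": -0.15,"dy": -0.175,"dz": -0.115,"wz": 40,"claw": 100},{"dx": -0.19,"dy": -0.22,"dz": -0.115,"wz": 50,"claw": 100}]}}

```text
validation failed for argument at $.mo...
```

Run:
```python
from h import *
o,p,r=pose(); print(o['t'],p.round(3),o['joint_pos'].round(2))
delta([.30,.25,.52],rot([0,0,-1],[1,0,0]))
delta([.38,.12,.46],rot([0,-.7,-.7],[1,0,0]))
```

```text
0.9 [0.146 0.556 0.405] [ 1.18  0.15  1.44 -0.    1.55 -0.13]
d [-0.2267 -0.257  -0.1153] w [-0.    0.   75.29]
d [-0.337  -0.3624 -0.0553] w [ 29.47 -38.2   71.15]
```

Call:
{"op": "play_rows", "data": {"moves": [{"dx": -0.03,"dy": -0.03,"dz": -0.06,"wx": 0,"wy": 0,"wz": 10,"claw": 100},{"dx": -0.07,"dy": -0.08,"dz": -0.1,"wx": 0,"wy": 0,"wz": 20,"claw": 100},{"dx": -0.11,"dy": -0.13,"dz": -0.115,"wx": 0,"wy": 0,"wz": 30,"claw": 100},{"dx": -0.15,"dy": -0.175,"dz": -0.115,"wx": 0,"wy": 0,"wz": 40,"claw": 100},{"dx": -0.19,"dy": -0.22,"dz": -0.115,"wx": 0,"wy": 0,"wz": 50,"claw": 100}]}}

```text
t: 1.52
eef_pos: [0.2653, 0.3108, 0.5198]
orientation: [0.0, 0.537, 0.843, 0.001]
ft_force: [1.1, 0.2, 0.8]
grip_width: 0.0853
```

Run:
```python
from h import *
o,p,r=pose(); print(o['t'],p.round(3),o['joint_pos'].round(2))
delta([.30,.25,.52],rot([0,0,-1],[1,0,0]))
delta([.38,.12,.46],rot([0,-.7,-.7],[1,0,0]))
```

```text
1.525 [0.265 0.311 0.52 ] [ 0.68 -0.21  1.56 -0.    1.79  0.24]
d [-0.0698  0.0058 -0.0002] w [ 0.07 -0.03 25.  ]
d [-0.2214  0.0233  0.0598] w [  9.88 -44.29  23.66]
```

Call:
{"op": "play_rows", "data": {"moves": [{"dx": -0.045,"dy": 0.005,"dz": 0.012,"wx": 2,"wy": -9,"wz": 4.8,"claw": 100},{"dx": -0.09,"dy": 0.01,"dz": 0.024,"wx": 4,"wy": -17.7,"wz": 9.5,"claw": 100},{"dx": -0.135,"dy": 0.014,"dz": 0.036,"wx": 6,"wy": -26.5,"wz": 14,"claw": 100},{"dx": -0.18,"dy": 0.018,"dz": 0.048,"wx": 8,"wy": -35.4,"wz": 19,"claw": 100},{"dx": -0.22,"dy": 0.023,"dz": 0.06,"wx": 9.9,"wy": -44.3,"wz": 23.7,"claw": 100}]}}

```text
t: 2.15
eef_pos: [0.3796, 0.1198, 0.4598]
orientation: [0.272, 0.654, 0.651, -0.272]
ft_force: [0.5, -0.5, 0.4]
grip_width: 0.0857
```

Run:
```python
from h import *
o,p,r=pose(); print(o['t'],p.round(3),o['joint_pos'].round(2),r.as_matrix().round(2).tolist())
delta([.52,.06,.30],rot([0,-1,0],[1,0,0]))
```

```text
2.15 [0.38 0.12 0.46] [ 0.36 -0.14  1.7  -0.76  1.83  0.26] [[0.0, 1.0, -0.0], [0.7, -0.0, -0.71], [-0.71, 0.0, -0.7]]
d [0.0719 0.1404 0.1548] w [ -0.14 -44.72  -0.16]
```

Run:
```python
from h import *
a=np.radians(12); delta([.5555,-.0735,.32],rot([-np.sin(a),-np.cos(a),0],[np.cos(a),-np.sin(a),0]))
```

```text
d [-0.0361  0.1763  0.2355] w [ 11.25 -44.57   4.52]
```

Call:
{"op": "play_rows", "data": {"moves": [{"dx": -0.007,"dy": 0.035,"dz": 0.047,"wx": 2.2,"wy": -9,"wz": 0.9,"claw": 100},{"dx": -0.014,"dy": 0.07,"dz": 0.094,"wx": 4.5,"wy": -18,"wz": 1.8,"claw": 100},{"dx": -0.022,"dy": 0.106,"dz": 0.141,"wx": 6.7,"wy": -27,"wz": 2.7,"claw": 100},{"dx": -0.03,"dy": 0.141,"dz": 0.188,"wx": 9,"wy": -36,"wz": 3.6,"claw": 100},{"dx": -0.036,"dy": 0.176,"dz": 0.235,"wx": 11.2,"wy": -44.6,"wz": 4.5,"claw": 100}]}}

```text
t: 2.78
eef_pos: [0.5548, -0.0511, 0.3167]
orientation: [0.42, 0.576, 0.45, -0.538]
ft_force: [3.9, 0.6, 3.0]
grip_width: 0.0855
```

Run:
```python
from h import *
o,p,r=pose(); print(o['t'],p.round(3),o['joint_pos'].round(2),r.as_matrix().round(3).tolist())
a=np.radians(12); delta([.5555,-.0735,.32],rot([-np.sin(a),-np.cos(a),0],[np.cos(a),-np.sin(a),0]))
```

```text
2.775 [ 0.555 -0.051  0.317] [ 0.03  0.37  1.65 -1.39  1.79  0.47] [[0.016, 0.97, -0.242], [0.067, -0.243, -0.968], [-0.998, -0.001, -0.069]]
d [-0.0048  0.0061  0.0213] w [-2.04 -3.95 -0.01]
```

Run:
```python
from h import *
for A in(18,22):
    a=np.radians(A); delta([.522+.161*np.sin(a),-.231+.161*np.cos(a),.23],rot([-np.sin(a),-np.cos(a),0],[np.cos(a),-np.sin(a),0]))
```

```text
d [0.0849 0.0231 0.0278] w [ 3.95 -3.95  0.2 ]
d [0.0848 0.0342 0.029 ] w [ 7.95 -3.94  0.33]
```

Call:
{"op": "play_rows", "data": {"moves": [{"dx": 0.0,"dy": 0.034,"dz": 0.01,"wx": 4,"wy": 0,"wz": 0,"claw": 100},{"dx": 0.03,"dy": 0.034,"dz": 0.029,"wx": 8,"wy": -2,"wz": 0.3,"claw": 100},{"dx": 0.06,"dy": 0.034,"dz": 0.029,"wx": 8,"wy": -4,"wz": 0.3,"claw": 100},{"dx": 0.085,"dy": 0.034,"dz": 0.029,"wx": 8,"wy": -4,"wz": 0.3,"claw": 100},{"dx": 0.085,"dy": 0.034,"dz": 0.029,"wx": 8,"wy": -4,"wz": 0.3,"claw": 100}]}}

```text
t: 3.4
eef_pos: [0.582, -0.0817, 0.2282]
orientation: [-0.394, -0.585, -0.396, 0.588]
ft_force: [1.1, 1.1, -0.1]
grip_width: 0.0855
```

Run:
```python
from h import *
o,p,r=pose(); print(o['t'],p.round(3),o['joint_pos'].round(2),r.as_matrix().round(3).tolist())
a=np.radians(22); delta([.522+.161*np.sin(a),-.231+.161*np.cos(a),.122],rot([-np.sin(a),-np.cos(a),0],[np.cos(a),-np.sin(a),0]))
p,d=vision.capture('side'); cv2.imwrite('pics/s1.png',cv2.resize(p[60:360,130:480,::-1],None,fx=2,fy=2,interpolation=2))
```

```text
3.4 [ 0.582 -0.082  0.228] [-0.03  0.57  1.58 -1.37  1.86  0.61] [[-0.004, 0.927, -0.375], [-0.0, -0.375, -0.927], [-1.0, -0.004, 0.002]]
d [ 0.1062  0.0007 -0.0003] w [-0.05  0.1   0.21]
```

View pics/s1.png

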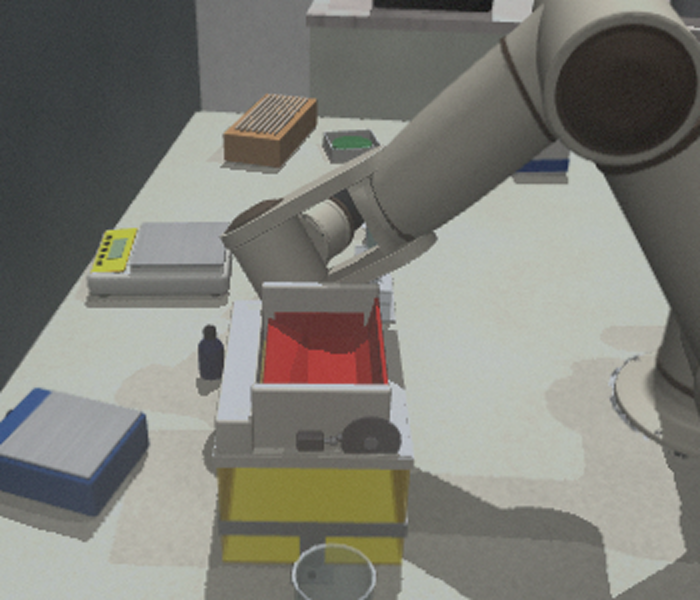

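Run:
```python
from h import *
for n in('side','top'):
    _,d=vision.capture(n); d0=np.load(n+'0.npy'); W=cloud(n,d); m=(d>0)&(d0>0)&(d0-d>.03)
    P=W[m]; P=P[(P[:,0]>.35)&(P[:,1]>-.2)&(P[:,1]<.3)]
    print(n,len(P))
    for lo in np.arange(.12,.5,.04):
        Q=P[(P[:,2]>=lo)&(P[:,2]<lo+.04)]
        if len(Q)>3: print(round(lo,2),len(Q),np.percentile(Q,1,0).round(3),np.percentile(Q,99,0).round(3))
```

```text
side 8216
0.16 8 [ 0.569 -0.03   0.185] [0.669 0.097 0.198]
0.2 617 [ 0.527 -0.091  0.203] [0.685 0.111 0.24 ]
0.24 1486 [ 0.473 -0.094  0.241] [0.709 0.126 0.279]
0.28 930 [0.43  0.014 0.28 ] [0.701 0.122 0.32 ]
0.32 978 [0.391 0.006 0.321] [0.638 0.126 0.359]
0.36 1277 [0.358 0.021 0.36 ] [0.573 0.132 0.4  ]
0.4 1017 [0.352 0.054 0.4  ] [0.506 0.134 0.439]
0.44 897 [0.352 0.058 0.44 ] [0.465 0.135 0.479]
0.48 647 [0.351 0.057 0.48 ] [0.429 0.133 0.519]
top 8914
0.16 14 [0.606 0.116 0.182] [0.633 0.125 0.2  ]
0.2 425 [ 0.477 -0.197  0.204] [0.633 0.125 0.24 ]
0.24 1985 [ 0.482 -0.194  0.24 ] [0.716 0.12  0.279]
0.28 930 [ 0.6  -0.05  0.28] [0.705 0.098 0.32 ]
0.32 925 [ 0.498 -0.006  0.321] [0.643 0.108 0.36 ]
0.36 1140 [ 0.454 -0.002  0.361] [0.577 0.119 0.4  ]
0.4 725 [ 0.41  -0.003  0.4  ] [0.514 0.127 0.44 ]
0.44 897 [ 0.372 -0.003  0.44 ] [0.467 0.129 0.48 ]
0.48 1030 [0.354 0.001 0.48 ] [0.431 0.128 0.519]
```

Run:
```python
from h import *
for n in('top','side'):
    W=cloud(n,np.load(n+'0.npy')).reshape(-1,3)
    for x in(.5,.55,.6,.65):
        Q=W[(abs(W[:,0]-x)<.012)&(W[:,1]>.05)&(W[:,1]<.25)]
        print(n,x,[ (lo,round(Q[(Q[:,2]>lo)&(Q[:,2]<lo+.03)][:,1].min(),3)) for lo in(.01,.04,.08,.12,.16) if ((Q[:,2]>lo)&(Q[:,2]<lo+.03)).sum()>1])
```

```text
top 0.5 [(0.01, np.float64(0.135)), (0.04, np.float64(0.13)), (0.08, np.float64(0.132)), (0.16, np.float64(0.129))]
top 0.55 [(0.01, np.float64(0.119)), (0.04, np.float64(0.137)), (0.08, np.float64(0.139)), (0.16, np.float64(0.135))]
top 0.6 [(0.01, np.float64(0.142)), (0.04, np.float64(0.142)), (0.08, np.float64(0.145)), (0.16, np.float64(0.141))]
top 0.65 [(0.01, np.float64(0.125)), (0.04, np.float64(0.149)), (0.08, np.float64(0.152)), (0.16, np.float64(0.148))]
side 0.5 [(0.16, np.float64(0.131))]
side 0.55 [(0.16, np.float64(0.165))]
side 0.6 [(0.16, np.float64(0.173))]
side 0.65 [(0.08, np.float64(0.152)), (0.12, np.float64(0.152)), (0.16, np.float64(0.17))]
```

Call:
{"op": "play_rows", "data": {"moves": [{"dx": 0.025,"dy": 0,"dz": 0,"wx": 0,"wy": 0,"wz": 0,"claw": 100},{"dx": 0.05,"dy": 0,"dz": 0,"wx": 0,"wy": 0,"wz": 0,"claw": 100},{"dx": 0.075,"dy": 0.001,"dz": 0,"wx": 0,"wy": 0,"wz": 0,"claw": 100},{"dx": 0.09,"dy": 0.001,"dz": 0,"wx": 0,"wy": 0,"wz": 0,"claw": 100},{"dx": 0.104,"dy": 0.001,"dz": 0,"wx": 0,"wy": 0,"wz": 0,"claw": 100}]}}

```text
t: 4.18
eef_pos: [0.5836, -0.0821, 0.1273]
orientation: [0.396, 0.587, 0.395, -0.586]
ft_force: [-0.0, 0.3, -0.8]
grip_width: 0.0856
```

Run:
```python
from h import *
o,p,r=pose(); print(o['t'],p.round(4),o['joint_pos'].round(2),r.as_matrix().round(3).tolist(),o['ft_force'])
for n in('side','top'):
    im,d=vision.capture(n); d0=np.load(n+'0.npy'); W=cloud(n,d); m=(d>0)&(d0>0)&(d0-d>.03)
    P=W[m]; P=P[(P[:,0]>.5)&(P[:,1]>-.2)&(P[:,1]<.3)&(P[:,2]<.25)]
    print(n,np.percentile(P,99.5,0).round(3),P.min(0).round(3))
    T=p+r.apply([0,0,.161]); print(T)
    cv2.imwrite('pics/%s2.png'%n,cv2.resize(im[220:290,330:400,::-1] if n=='top' else im[120:240,230:350,::-1],(500,500),interpolation=2))
a=np.hstack([cv2.imread('pics/side2.png')[:,:400],cv2.imread('pics/top2.png')[:,:400]]);cv2.imwrite('pics/c2.png',a)
```

```text
4.175 [ 0.5836 -0.0821  0.1273] [-0.03  0.73  1.59 -1.33  1.83  0.78] [[0.002, 0.927, -0.375], [-0.001, -0.375, -0.927], [-1.0, 0.002, 0.0]] [-0.04770993  0.33260157 -0.77072468]
side [0.718 0.119 0.249] [ 0.5   -0.196  0.119]
[ 0.52315449 -0.23137867  0.12741117]
top [0.722 0.125 0.249] [ 0.5   -0.2   -0.634]
[ 0.52315449 -0.23137867  0.12741117]
```

View pics/c2.png

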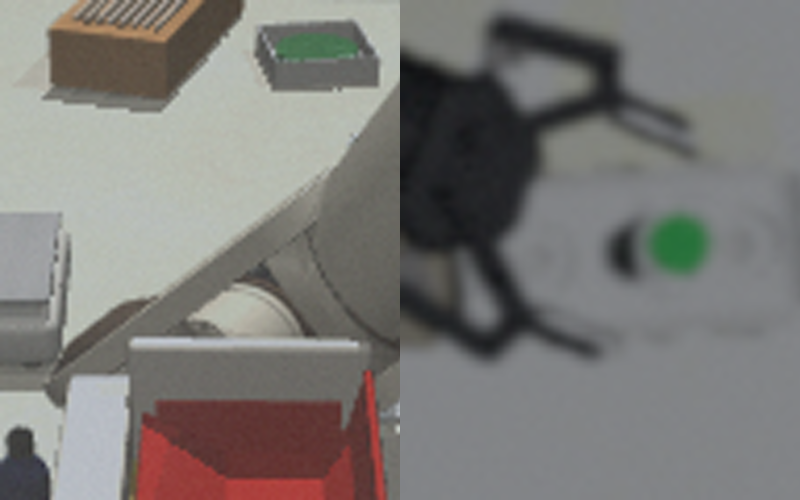

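Call:
{"op": "play_rows", "data": {"grip_force": 35, "moves": [{"dx": 0.001,"dy": 0.0015,"dz": 0.002,"wx": 0,"wy": 0,"wz": 0,"claw": 60},{"dx": 0.001,"dy": 0.0015,"dz": 0.002,"wx": 0,"wy": 0,"wz": 0,"claw": 20},{"dx": 0.001,"dy": 0.0015,"dz": 0.002,"wx": 0,"wy": 0,"wz": 0,"claw": 20},{"dx": 0.001,"dy": 0.0015,"dz": 0.002,"wx": 0,"wy": 0,"wz": 0,"claw": 20},{"dx": 0.001,"dy": 0.0015,"dz": 0.002,"wx": 0,"wy": 0,"wz": 0,"claw": 20}]}}

```text
t: 4.9
eef_pos: [0.5839, -0.0845, 0.1256]
orientation: [-0.396, -0.586, -0.395, 0.587]
ft_force: [0.1, -0.2, 3.1]
grip_width: 0.0279
```

Run:
```python
from h import *
o,p,r=pose(); print(o['t'],p.round(4),o['grip_width'],o['ft_force'],o['ft_torque'])
```

```text
4.9 [ 0.5839 -0.0845  0.1256] 0.027857651462637852 [ 0.06321981 -0.20090334  3.05932254] [-0.07238052 -0.05082087  0.04034046]
```

Call:
{"op": "play_rows", "data": {"moves": [{"dx": -0.02,"dy": 0,"dz": 0,"wx": 0,"wy": 0,"wz": 0,"claw": 10},{"dx": -0.05,"dy": 0,"dz": 0,"wx": 0,"wy": 0,"wz": 0,"claw": 10},{"dx": -0.09,"dy": 0,"dz": 0,"wx": 0,"wy": 0,"wz": 0,"claw": 10},{"dx": -0.13,"dy": 0,"dz": 0,"wx": 0,"wy": 0,"wz": 0,"claw": 10},{"dx": -0.17,"dy": 0,"dz": 0,"wx": 0,"wy": 0,"wz": 0,"claw": 10}]}}

```text
t: 5.52
eef_pos: [0.5822, -0.0786, 0.2962]
orientation: [0.39, 0.593, 0.396, -0.583]
ft_force: [-0.0, 0.8, 0.4]
grip_width: 0.0279
```

Run:
```python
from h import *
o,p,r=pose(); print(o['t'],p.round(4),o['grip_width'],o['ft_force'],o['joint_pos'].round(2))
# waypoints: tool down, bin yaw 7 deg, above bin
y=np.radians(7.0); e=lambda bx,by,z: np.array([.501+bx*np.cos(y)-by*np.sin(y), .260+bx*np.sin(y)+by*np.cos(y), z])
rp=rot([0,0,-1],[np.cos(y),np.sin(y),0])
r45=rot([-.1,-.7,-.7],[1,-.15,0])
delta([.53,0,.47],r45)
delta(e(.04,-.031,.50),rp,np.array([.53,0,.47]),r45); print(e(.04,-.031,.50))
```

```text
5.525 [ 0.5822 -0.0786  0.2962] 0.02791722097596756 [-0.02727026  0.83398971  0.43616213] [-0.03  0.48  1.55 -1.39  1.89  0.49]
d [-0.173  -0.0782 -0.0556] w [-13.46  43.54  -5.51]
d [ 0.1431 -0.0195 -0.1873] w [ -5.87  45.04 -14.6 ]
[0.5444798  0.23410584 0.5       ]
```

Call:
{"op": "play_rows", "data": {"moves": [{"dx": -0.05,"dy": -0.012,"dz": -0.006,"wx": -1.5,"wy": 5,"wz": -0.6,"claw": 10},{"dx": -0.09,"dy": -0.03,"dz": -0.02,"wx": -4.5,"wy": 14.5,"wz": -1.8,"claw": 10},{"dx": -0.125,"dy": -0.05,"dz": -0.034,"wx": -7.5,"wy": 24,"wz": -3,"claw": 10},{"dx": -0.155,"dy": -0.065,"dz": -0.046,"wx": -10.5,"wy": 34,"wz": -4.3,"claw": 10},{"dx": -0.173,"dy": -0.078,"dz": -0.056,"wx": -13.5,"wy": 43.5,"wz": -5.5,"claw": 10}]}}

```text
t: 6.15
eef_pos: [0.5289, 0.0012, 0.4733]
orientation: [0.254, 0.699, 0.604, -0.287]
ft_force: [-0.6, -0.4, -0.6]
grip_width: 0.0278
```

```bash
cat >> h.py <<'E'
yaw=np.radians(7.0)
e=lambda bx,by,z: np.array([.501+bx*np.cos(yaw)-by*np.sin(yaw), .260+bx*np.sin(yaw)+by*np.cos(yaw), z])
rp=rot([0,0,-1],[np.cos(yaw),np.sin(yaw),0])
def st(): o,p,r=pose(); print(round(o['t'],2),p.round(4),'g',round(o['grip_width'],4),'F',o['ft_force'].round(1),o['joint_pos'].round(2)); b=p-e(0,0,0); print('bin xy',(b[0]*np.cos(yaw)+b[1]*np.sin(yaw)).round(4),(-b[0]*np.sin(yaw)+b[1]*np.cos(yaw)).round(4))
E
python3 - <<'E'
from h import *
st(); delta(e(.04,-.036,.50),rp)
E
```

```text
6.15 [0.5289 0.0012 0.4733] g 0.0278 F [-0.6 -0.4 -0.6] [ 0.05  0.1   1.45 -0.78  1.72  0.12]
bin xy -0.0038 -0.2603
d [ 0.1422 -0.0159 -0.1802] w [ -5.49  44.79 -14.49]
```

Call:
{"op": "play_rows", "data": {"moves": [{"dx": 0.028,"dy": -0.003,"dz": -0.036,"wx": -1.1,"wy": 9,"wz": -2.9,"claw": 10},{"dx": 0.057,"dy": -0.006,"dz": -0.072,"wx": -2.2,"wy": 18,"wz": -5.8,"claw": 10},{"dx": 0.085,"dy": -0.009,"dz": -0.108,"wx": -3.3,"wy": 27,"wz": -8.7,"claw": 10},{"dx": 0.114,"dy": -0.012,"dz": -0.144,"wx": -4.4,"wy": 36,"wz": -11.6,"claw": 10},{"dx": 0.142,"dy": -0.016,"dz": -0.18,"wx": -5.5,"wy": 44.8,"wz": -14.5,"claw": 10}]}}

```text
t: 6.78
eef_pos: [0.5441, 0.2302, 0.5018]
orientation: [-0.001, 0.661, 0.75, 0.003]
ft_force: [0.7, 0.5, -1.0]
grip_width: 0.0277
```

Run:
```python
from h import *
st(); delta(e(.04,-.036,.43),rp)
im,d=vision.capture('side'); cv2.imwrite('pics/s3.png',cv2.resize(im[60:340,180:400,::-1],None,fx=2.1,fy=2.1,interpolation=2))
np.save('side3.npy',d)
```

```text
6.78 [0.5441 0.2302 0.5018] g 0.0277 F [ 0.7  0.5 -1. ] [0.27 0.17 1.22 0.   1.75 0.14]
bin xy 0.0391 -0.0349
d [-0.0015  0.0007  0.0718] w [ 0.15 -0.29  0.19]
```

View pics/s3.png

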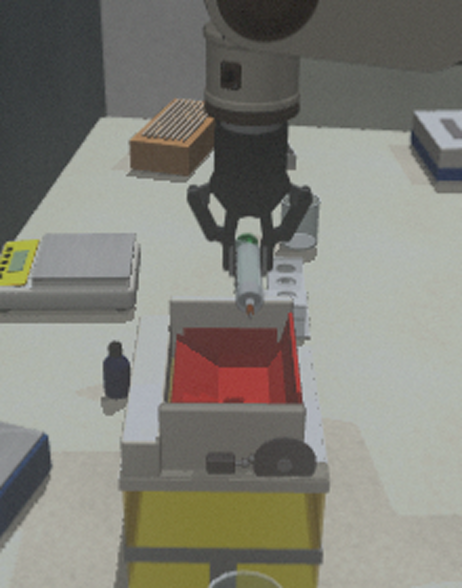

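Run:
```python
from h import *
W=cloud('side',np.load('side3.npy')).reshape(-1,3)
d=W-e(0,0,0); bx=d[:,0]*np.cos(yaw)+d[:,1]*np.sin(yaw); by=-d[:,0]*np.sin(yaw)+d[:,1]*np.cos(yaw); z=W[:,2]
for a in np.arange(-.07,.09,.01):
    m=(by>=a)&(by<a+.01)&(z>.28)&(z<.40)&(abs(bx-.04)<.02)
    if m.sum()>2: print(round(a,2),m.sum(),bx[m].min().round(3),bx[m].max().round(3),z[m].min().round(3),z[m].max().round(3))
for lo in np.arange(.31,.40,.01):  # finger faces
    m=(z>=lo)&(z<lo+.01)&(by<0.0)&(by>-.06)&(abs(bx-.04)<.07)
    if m.sum(): print('f',round(lo,2),m.sum(),bx[m].min().round(3),bx[m].max().round(3),by[m].max().round(3))
```

```text
-0.06 26 0.026 0.052 0.347 0.358
-0.05 25 0.025 0.055 0.347 0.367
-0.04 28 0.025 0.055 0.348 0.367
-0.03 147 0.02 0.059 0.332 0.398
-0.02 47 0.022 0.059 0.342 0.4
-0.01 26 0.025 0.054 0.343 0.357
0.0 26 0.026 0.052 0.347 0.359
0.01 32 0.026 0.054 0.343 0.358
0.02 30 0.026 0.052 0.347 0.357
0.03 30 0.027 0.055 0.344 0.357
0.04 61 0.025 0.052 0.332 0.357
0.05 67 0.027 0.052 0.333 0.358
0.06 13 0.036 0.042 0.342 0.349
0.07 7 0.036 0.042 0.342 0.346
f 0.33 24 0.013 0.066 -0.022
f 0.34 64 0.013 0.066 -0.0
f 0.35 179 0.013 0.066 -0.001
f 0.36 51 0.01 0.068 -0.019
f 0.37 89 -0.005 0.084 -0.019
f 0.38 147 -0.01 0.088 -0.019
f 0.39 108 -0.016 0.093 -0.015
f 0.4 140 -0.02 0.099 -0.016
```

Run:
```python
from h import *
delta(e(.043,-.043,.40),rp);delta(e(.043,-.043,.368),rp)
```

```text
d [-0.0135  0.0031  0.1022] w [ 0.24 -0.9   0.46]
d [-0.014   0.0029  0.1342] w [ 0.24 -0.9   0.46]
```

Call:
{"op": "play_rows", "data": {"moves": [{"dx": -0.0135,"dy": 0.003,"dz": 0.02,"wx": 0.2,"wy": -0.9,"wz": 0.5,"claw": 10},{"dx": -0.0135,"dy": 0.003,"dz": 0.045,"wx": 0.2,"wy": -0.9,"wz": 0.5,"claw": 10},{"dx": -0.0135,"dy": 0.003,"dz": 0.07,"wx": 0.2,"wy": -0.9,"wz": 0.5,"claw": 10},{"dx": -0.0135,"dy": 0.003,"dz": 0.09,"wx": 0.2,"wy": -0.9,"wz": 0.5,"claw": 10},{"dx": -0.0135,"dy": 0.003,"dz": 0.102,"wx": 0.2,"wy": -0.9,"wz": 0.5,"claw": 10}]}}

```text
t: 7.45
eef_pos: [0.5485, 0.2216, 0.3991]
orientation: [0.0, 0.663, 0.749, -0.001]
ft_force: [-0.0, 0.7, -0.7]
grip_width: 0.0274
```

Run:
```python
from h import *
st(); delta(e(.043,-.043,.368),rp)
```

```text
7.45 [0.5485 0.2216 0.3991] g 0.0274 F [-0.   0.7 -0.7] [ 0.25  0.19  1.41 -0.    1.55  0.13]
bin xy 0.0425 -0.0439
d [0.001  0.0005 0.0311] w [-0.01  0.08 -0.05]
```

Call:
{"op": "play_rows", "data": {"moves": [{"dx": 0.001,"dy": 0,"dz": 0.01,"wx": 0,"wy": 0,"wz": 0,"claw": 10},{"dx": 0.001,"dy": 0,"dz": 0.02,"wx": 0,"wy": 0,"wz": 0,"claw": 10},{"dx": 0.001,"dy": 0,"dz": 0.028,"wx": 0,"wy": 0,"wz": 0,"claw": 10},{"dx": 0.001,"dy": 0,"dz": 0.032,"wx": 0,"wy": 0,"wz": 0,"claw": 10},{"dx": 0.001,"dy": 0,"dz": 0.034,"wx": 0,"wy": 0,"wz": 0,"claw": 10}]}}

```text
t: 8.07
eef_pos: [0.5484, 0.2225, 0.365]
orientation: [0.0, 0.663, 0.749, -0.001]
ft_force: [-0.1, 0.5, -0.2]
grip_width: 0.0275
```

Run:
```python
from h import *
st()
im,d=vision.capture('side'); cv2.imwrite('pics/s4.png',cv2.resize(im[150:300,230:360,::-1],None,fx=3.5,fy=3.5,interpolation=2))
st()
W=cloud('side',d).reshape(-1,3)
d=W-e(0,0,0); bx=d[:,0]*np.cos(yaw)+d[:,1]*np.sin(yaw); by=-d[:,0]*np.sin(yaw)+d[:,1]*np.cos(yaw); z=W[:,2]
for a in np.arange(-.1,.1,.01):
    m=(by>=a)&(by<a+.01)&(z>.19)&(z<.235)&(abs(bx-.043)<.02)
    if m.sum()>2: print(round(a,2),m.sum(),bx[m].min().round(3),bx[m].max().round(3),z[m].min().round(3),z[m].max().round(3))
```

```text
8.07 [0.5484 0.2225 0.365 ] g 0.0275 F [-0.1  0.5 -0.2] [ 0.26  0.2   1.46 -0.    1.48  0.13]
bin xy 0.0425 -0.043
8.12 [0.5484 0.2226 0.3649] g 0.0276 F [ 0.5  0.4 -0.1] [ 0.26  0.2   1.46 -0.    1.48  0.13]
bin xy 0.0425 -0.0429
-0.1 44 0.026 0.055 0.198 0.222
-0.09 27 0.032 0.055 0.205 0.219
-0.08 5 0.037 0.042 0.214 0.216
-0.07 25 0.03 0.055 0.21 0.223
-0.06 24 0.028 0.055 0.211 0.231
-0.05 29 0.028 0.058 0.211 0.23
-0.04 97 0.023 0.062 0.195 0.232
-0.03 26 0.028 0.057 0.207 0.22
-0.02 29 0.028 0.057 0.205 0.221
-0.01 28 0.029 0.055 0.209 0.221
-0.0 32 0.029 0.057 0.206 0.22
0.01 28 0.029 0.057 0.207 0.221
0.02 35 0.029 0.055 0.211 0.221
0.03 39 0.03 0.055 0.209 0.221
0.04 22 0.032 0.05 0.211 0.22
```

View pics/s4.png

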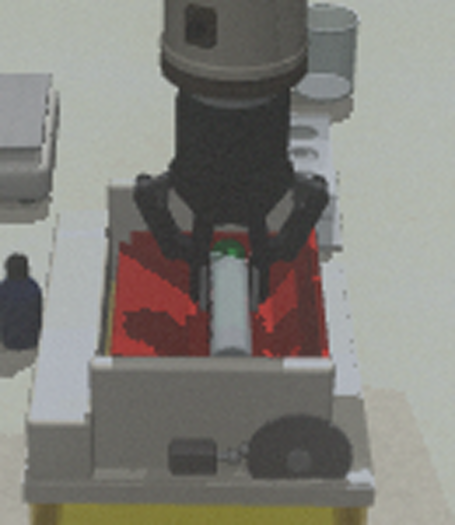

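Call:
{"op": "play_rows", "data": {"moves": [{"dx": 0,"dy": 0,"dz": 0.0015,"wx": 0,"wy": 0,"wz": 0,"claw": 10},{"dx": 0,"dy": 0,"dz": 0.003,"wx": 0,"wy": 0,"wz": 0,"claw": 10},{"dx": 0,"dy": 0,"dz": 0.004,"wx": 0,"wy": 0,"wz": 0,"claw": 10},{"dx": 0,"dy": 0,"dz": 0.005,"wx": 0,"wy": 0,"wz": 0,"claw": 10}]}}

```text
t: 8.62
eef_pos: [0.5484, 0.2227, 0.3606]
orientation: [0.001, 0.663, 0.749, 0.0]
ft_force: [-1.7, 2.6, 9.9]
grip_width: 0.0277
```

Call:
{"op": "play_rows", "data": {"moves": [{"dx": 0,"dy": 0,"dz": 0.001,"wx": 0,"wy": 0,"wz": 0,"claw": 10},{"dx": 0,"dy": 0,"dz": 0.002,"wx": 0,"wy": 0,"wz": 0,"claw": 10},{"dx": 0,"dy": 0,"dz": 0.002,"wx": 0,"wy": 0,"wz": 0,"claw": 10}]}}

```text
t: 9.0
eef_pos: [0.5483, 0.2228, 0.3598]
orientation: [0.001, 0.663, 0.749, 0.001]
ft_force: [-3.3, -0.3, 12.0]
grip_width: 0.0282
```

Call:
{"op": "play_rows", "data": {"grip_force": 20, "moves": [{"dx": 0,"dy": 0,"dz": 0,"wx": 0,"wy": 0,"wz": 0,"claw": 34},{"dx": 0,"dy": 0,"dz": 0,"wx": 0,"wy": 0,"wz": 0,"claw": 37},{"dx": 0,"dy": 0,"dz": 0,"wx": 0,"wy": 0,"wz": 0,"claw": 40},{"dx": 0,"dy": 0,"dz": 0,"wx": 0,"wy": 0,"wz": 0,"claw": 43},{"dx": 0,"dy": 0,"dz": -0.001,"wx": 0,"wy": 0,"wz": 0,"claw": 45}]}}

```text
t: 9.62
eef_pos: [0.5483, 0.2228, 0.3607]
orientation: [0.001, 0.663, 0.749, 0.0]
ft_force: [-0.6, 0.1, 0.4]
grip_width: 0.0388
```

Run:
```python
from h import *
st()
im,d=vision.capture('side')
W=cloud('side',d).reshape(-1,3)
d=W-e(0,0,0); bx=d[:,0]*np.cos(yaw)+d[:,1]*np.sin(yaw); by=-d[:,0]*np.sin(yaw)+d[:,1]*np.cos(yaw); z=W[:,2]
for a in (-.08,-.07,-.06,-.03,-.02,-.01,0,.02,.03,.04):
    m=(by>=a)&(by<a+.01)&(z>.19)&(z<.235)&(abs(bx-.043)<.02)
    if m.sum()>2: print(round(a,2),m.sum(),bx[m].min().round(3),bx[m].max().round(3),z[m].max().round(3))
m=(z>.245)&(z<.30)&(abs(by)<.1)
m=(bx<-.005)&(bx>-.03)&(abs(by)<.09)&(z>.225)&(z<.248); print('flap',m.sum(),bx[m].mean(),z[m].max())
```

```text
9.62 [0.5483 0.2228 0.3607] g 0.0388 F [-0.6  0.1  0.4] [ 0.26  0.2   1.46 -0.    1.47  0.13]
bin xy 0.0424 -0.0427
-0.08 4 0.042 0.045 0.209
-0.07 51 0.024 0.06 0.213
-0.06 28 0.023 0.057 0.228
-0.03 32 0.03 0.057 0.215
-0.02 26 0.031 0.057 0.214
-0.01 35 0.031 0.06 0.215
0 26 0.031 0.06 0.214
0.02 34 0.034 0.06 0.214
0.03 27 0.034 0.06 0.216
0.04 6 0.039 0.055 0.213
flap 142 -0.013427498038515543 0.2479753554155787
```

Call:
{"op": "play_rows", "data": {"moves": [{"dx": 0,"dy": 0,"dz": -0.005,"wx": 0,"wy": 0,"wz": 0,"claw": 45},{"dx": 0,"dy": 0,"dz": -0.015,"wx": 0,"wy": 0,"wz": 0,"claw": 46},{"dx": 0,"dy": 0,"dz": -0.035,"wx": 0,"wy": 0,"wz": 0,"claw": 46},{"dx": 0,"dy": 0,"dz": -0.07,"wx": 0,"wy": 0,"wz": 0,"claw": 46},{"dx": 0,"dy": 0,"dz": -0.11,"wx": 0,"wy": 0,"wz": 0,"claw": 46}]}}

```text
t: 10.3
eef_pos: [0.5478, 0.2228, 0.4725]
orientation: [0.001, 0.663, 0.749, 0.001]
ft_force: [0.7, 0.3, 0.8]
grip_width: 0.0392
```

Run:
```python
from h import *
st()
im,d=vision.capture('side'); cv2.imwrite('pics/s5.png',cv2.resize(im[150:300,230:360,::-1],None,fx=3.5,fy=3.5,interpolation=2))
W=cloud('side',d).reshape(-1,3)
d=W-e(0,0,0); bx=d[:,0]*np.cos(yaw)+d[:,1]*np.sin(yaw); by=-d[:,0]*np.sin(yaw)+d[:,1]*np.cos(yaw); z=W[:,2]
for a in (-.08,-.07,-.06,-.05,-.03,-.01,.02,.03,.04):
    m=(by>=a)&(by<a+.01)&(z>.19)&(z<.235)&(abs(bx-.043)<.03)
    if m.sum()>2: print(round(a,2),m.sum(),bx[m].min().round(3),bx[m].max().round(3),z[m].max().round(3))
# flap push: tool down, closed, in front of bin: tips at z .21-.22
delta(e(-.075,0,.46),rp)
```

```text
10.3 [0.5478 0.2228 0.4725] g 0.0392 F [0.7 0.3 0.8] [ 0.26  0.17  1.28 -0.    1.69  0.13]
bin xy 0.042 -0.0427
-0.08 3 0.042 0.045 0.209
-0.07 58 0.022 0.062 0.214
-0.06 26 0.03 0.057 0.214
-0.05 29 0.03 0.057 0.215
-0.03 28 0.03 0.057 0.214
-0.01 24 0.031 0.06 0.213
0.02 25 0.034 0.06 0.215
0.03 37 0.034 0.06 0.214
0.04 3 0.039 0.057 0.214
d [ 0.0426 -0.1169  0.0174] w [ 0.51 -0.02 -0.03]
```

View pics/s5.png

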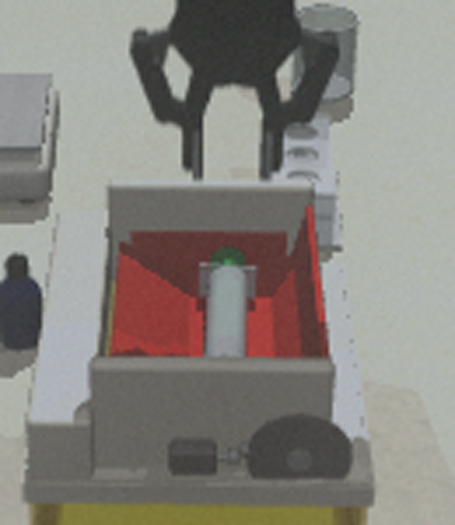

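Call:
{"op": "play_rows", "data": {"moves": [{"dx": 0.02,"dy": -0.03,"dz": 0.0,"wx": 0,"wy": 0,"wz": 0,"claw": 20},{"dx": 0.042,"dy": -0.07,"dz": 0.005,"wx": 0.2,"wy": 0,"wz": 0,"claw": 0},{"dx": 0.042,"dy": -0.1,"dz": 0.015,"wx": 0.4,"wy": 0,"wz": 0,"claw": 0},{"dx": 0.042,"dy": -0.107,"dz": 0.05,"wx": 0.5,"wy": 0,"wz": 0,"claw": 0},{"dx": 0.042,"dy": -0.107,"dz": 0.075,"wx": 0.5,"wy": 0,"wz": 0,"claw": 0}]}}

```text
t: 10.98
eef_pos: [0.4361, 0.2515, 0.4023]
orientation: [0.0, 0.663, 0.749, 0.001]
ft_force: [-0.1, 1.1, -0.5]
grip_width: -0.0001
```

Run:
```python
from h import *
st(); delta(e(-.055,0,.386),rp); delta(e(-.03,0,.386),rp); delta(e(.025,0,.386),rp)
```

```text
10.97 [0.4361 0.2515 0.4023] g -0.0001 F [-0.1  1.1 -0.5] [0.37 0.   1.6  0.   1.54 0.25]
bin xy -0.0655 -0.0005
d [0.0005 0.0105 0.0163] w [ 0.06 -0.03 -0.  ]
d [0.0005 0.0355 0.0163] w [ 0.06 -0.03 -0.  ]
d [0.0005 0.0905 0.0164] w [ 0.06 -0.03 -0.  ]
```

Call:
{"op": "play_rows", "data": {"moves": [{"dx": 0,"dy": 0.01,"dz": 0.016,"wx": 0,"wy": 0,"wz": 0,"claw": 0},{"dx": 0,"dy": 0.03,"dz": 0.016,"wx": 0,"wy": 0,"wz": 0,"claw": 0},{"dx": 0,"dy": 0.05,"dz": 0.016,"wx": 0,"wy": 0,"wz": 0,"claw": 0},{"dx": 0,"dy": 0.07,"dz": 0.016,"wx": 0,"wy": 0,"wz": 0,"claw": 0},{"dx": 0,"dy": 0.09,"dz": 0.016,"wx": 0,"wy": 0,"wz": 0,"claw": 0}]}}

```text
t: 11.6
eef_pos: [0.5264, 0.2626, 0.3866]
orientation: [-0.0, 0.663, 0.749, 0.0]
ft_force: [-6.1, -0.2, 4.2]
grip_width: 0.0001
```

Run:
```python
from h import *
st()
im,d=vision.capture('side'); cv2.imwrite('pics/s6.png',cv2.resize(im[150:340,220:360,::-1],None,fx=3.1,fy=3.1,interpolation=2)); st()
```

```text
11.6 [0.5264 0.2626 0.3866] g 0.0001 F [-6.1 -0.2  4.2] [0.33 0.18 1.43 0.   1.52 0.21]
bin xy 0.0255 -0.0005
11.65 [0.5282 0.2626 0.3864] g -0.0002 F [-1.6  0.1  4.6] [0.33 0.19 1.43 0.   1.52 0.21]
bin xy 0.0273 -0.0007
```

View pics/s6.png

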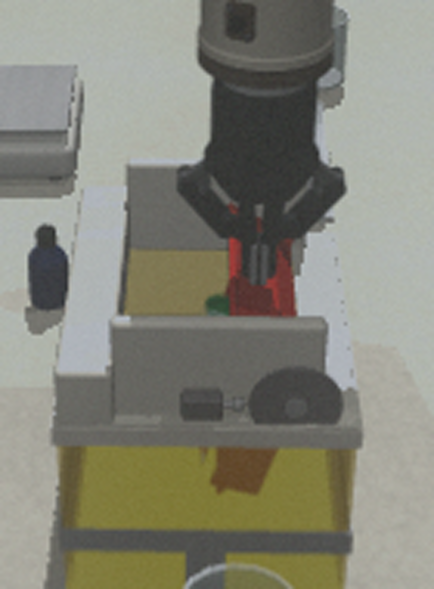

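Call:
{"op": "play_rows", "data": {"moves": [{"dx": 0,"dy": 0.003,"dz": 0,"wx": 0,"wy": 0,"wz": 0,"claw": 0},{"dx": 0,"dy": 0.003,"dz": 0,"wx": 0,"wy": 0,"wz": 0,"claw": 0},{"dx": 0,"dy": 0.003,"dz": 0,"wx": 0,"wy": 0,"wz": 0,"claw": 0},{"dx": 0,"dy": 0.003,"dz": 0,"wx": 0,"wy": 0,"wz": 0,"claw": 0},{"dx": 0,"dy": 0.003,"dz": 0,"wx": 0,"wy": 0,"wz": 0,"claw": 0}]}}

```text
t: 12.28
eef_pos: [0.5309, 0.2629, 0.3872]
orientation: [0.001, 0.663, 0.749, 0.001]
ft_force: [-1.5, -0.2, 5.6]
grip_width: 0.0006
```

Run:
```python
from h import *
st()
im,d=vision.capture('side'); cv2.imwrite('pics/s7.png',cv2.resize(im[150:340,220:360,::-1],None,fx=3.1,fy=3.1,interpolation=2)); print(vision.spot_in('side','syringe_mid'))
```

```text
12.28 [0.5309 0.2629 0.3872] g 0.0006 F [-1.5 -0.2  5.6] [0.33 0.19 1.42 0.   1.52 0.21]
bin xy 0.0301 -0.0008
[]
```

View pics/s7.png

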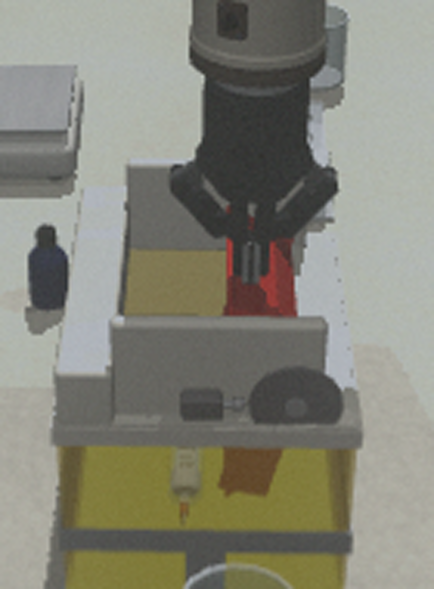

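Call:
{"op": "play_rows", "data": {"moves": [{"dx": 0,"dy": -0.025,"dz": 0,"wx": 0,"wy": 0,"wz": 0,"claw": 0},{"dx": 0,"dy": -0.05,"dz": 0,"wx": 0,"wy": 0,"wz": 0,"claw": 0},{"dx": 0,"dy": -0.075,"dz": 0,"wx": 0,"wy": 0,"wz": 0,"claw": 0},{"dx": 0,"dy": -0.1,"dz": 0,"wx": 0,"wy": 0,"wz": 0,"claw": 0},{"dx": 0,"dy": -0.125,"dz": 0,"wx": 0,"wy": 0,"wz": 0,"claw": 0}]}}

```text
t: 13.0
eef_pos: [0.4058, 0.2476, 0.3871]
orientation: [0.001, 0.663, 0.749, 0.002]
ft_force: [0.7, 0.6, -0.1]
grip_width: 0.0002
```

Call:
{"op": "play_rows", "data": {"moves": [{"dx": 0,"dy": -0.02,"dz": -0.03,"wx": 0,"wy": 0,"wz": 0,"claw": 0},{"dx": 0,"dy": -0.03,"dz": -0.07,"wx": 0,"wy": 0,"wz": 0,"claw": 0},{"dx": 0,"dy": -0.04,"dz": -0.1,"wx": 0,"wy": 0,"wz": 0,"claw": 0},{"dx": 0,"dy": -0.04,"dz": -0.1,"wx": 0,"wy": 0,"wz": 0,"claw": 0},{"dx": 0,"dy": -0.04,"dz": -0.1,"wx": 0,"wy": 0,"wz": 0,"claw": 0}]}}

```text
t: 13.62
eef_pos: [0.3657, 0.2425, 0.4864]
orientation: [0.001, 0.663, 0.749, 0.002]
ft_force: [-0.3, 0.3, -1.3]
grip_width: -0.0001
```

Run:
```python
from h import *
st()
for n in('side','top'):
    im,d=vision.capture(n); d0=np.load(n+'0.npy')
    if n=='side': cv2.imwrite('pics/s8.png',cv2.resize(im[150:420,200:360,::-1],None,fx=2.2,fy=2.2,interpolation=2))
    for q in('syringe_mid','beaker_tall_mid','beaker_low_mid','dropper_mid'): print(n,q,[(np.round(r['bbox']).tolist(),round(r['conf'],2)) for r in vision.spot_in(n,q)][:2])
    W=cloud(n,d);W0=cloud(n,d0)
    for nm,V in(('now',W),('t0',W0)):
        m=V.reshape(-1,3)-e(0,0,0); bx=m[:,0]*np.cos(yaw)+m[:,1]*np.sin(yaw); by=-m[:,0]*np.sin(yaw)+m[:,1]*np.cos(yaw); z=m[:,2]
        k=(bx>.015)&(bx<.065)&(abs(by)<.06)&(z<.25)&(z>.1); print(n,nm,'tray floor z',k.sum(),np.median(z[k]).round(4))
```

```text
13.62 [0.3657 0.2425 0.4864] g -0.0001 F [-0.3  0.3 -1.3] [ 0.41 -0.15  1.58 -0.    1.71  0.29]
bin xy -0.1364 -0.0009
side syringe_mid []
side beaker_tall_mid [([273.0, 332.0, 315.0, 404.0], 0.7)]
side beaker_low_mid [([315.0, 153.0, 335.0, 181.0], 0.79)]
side dropper_mid [([232.0, 224.0, 242.0, 251.0], 0.75), ([262.0, 207.0, 331.0, 290.0], 0.16)]
side now tray floor z 248 0.1736
side t0 tray floor z 321 0.1837
top syringe_mid []
top beaker_tall_mid [([112.0, 242.0, 153.0, 270.0], 0.79)]
top beaker_low_mid [([429.0, 245.0, 460.0, 271.0], 0.93)]
top dropper_mid [([275.0, 180.0, 290.0, 194.0], 0.7)]
top now tray floor z 651 0.1723
top t0 tray floor z 672 0.1828
```

View pics/s8.png

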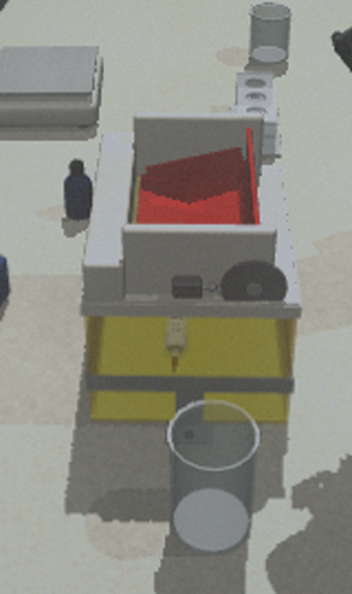

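Call:
{"op": "play_rows", "data": {"moves": [{"dx": 0,"dy": 0,"dz": 0,"wx": 0,"wy": 0,"wz": 0,"claw": 0},{"dx": 0,"dy": 0,"dz": 0,"wx": 0,"wy": 0,"wz": 0,"claw": 0},{"dx": 0,"dy": 0,"dz": 0,"wx": 0,"wy": 0,"wz": 0,"claw": 0},{"dx": 0,"dy": 0,"dz": 0,"wx": 0,"wy": 0,"wz": 0,"claw": 0},{"dx": 0,"dy": 0,"dz": 0,"wx": 0,"wy": 0,"wz": 0,"claw": 0}]}}

```text
t: 14.75
eef_pos: [0.3658, 0.2426, 0.4868]
orientation: [0.001, 0.663, 0.749, 0.002]
ft_force: [-0.2, 0.3, -0.3]
grip_width: -0.0001
```

Call:
{"op": "play_rows", "data": {"moves": [{"dx": 0,"dy": 0,"dz": 0,"wx": 0,"wy": 0,"wz": 0,"claw": 0},{"dx": 0,"dy": 0,"dz": 0,"wx": 0,"wy": 0,"wz": 0,"claw": 0},{"dx": 0,"dy": 0,"dz": 0,"wx": 0,"wy": 0,"wz": 0,"claw": 0},{"dx": 0,"dy": 0,"dz": 0,"wx": 0,"wy": 0,"wz": 0,"claw": 0},{"dx": 0,"dy": 0,"dz": 0,"wx": 0,"wy": 0,"wz": 0,"claw": 0}]}}

```text
t: 15.38
eef_pos: [0.3658, 0.2426, 0.4869]
orientation: [0.001, 0.663, 0.749, 0.002]
ft_force: [-0.1, -0.1, 0.3]
grip_width: -0.0001
```

```bash
cat > chk.py <<'E'
from h import *
st()
for n in('side','top'):
    im,d=vision.capture(n); d0=np.load(n+'0.npy'); cv2.imwrite(f'pics/{n}9.png',im[:,:,::-1]); np.save(n+'9.npy',d)
    for nm,V in(('now',cloud(n,d)),('t0',cloud(n,d0))):
        m=V.reshape(-1,3)-e(0,0,0); bx=m[:,0]*np.cos(yaw)+m[:,1]*np.sin(yaw); by=-m[:,0]*np.sin(yaw)+m[:,1]*np.cos(yaw); z=m[:,2]
        k=(bx>.015)&(bx<.065)&(abs(by)<.06)&(z<.25)&(z>.1); print(n,nm,'tray z',np.median(z[k]).round(4))
        if n=='side':
            k=(bx>-.048)&(bx<.17)&(by<.12)&(by>-.05)&(z<.15)&(z>.0)&(abs(V.reshape(-1,3)[:,1]-.3)<.2); print('inside bin pts',k.sum(), [ (round(a,2),bx[k&(by>a)&(by<a+.02)].mean().round(3),z[k&(by>a)&(by<a+.02)].max().round(3)) for a in np.arange(-.04,.12,.02) if (k&(by>a)&(by<a+.02)).sum()>3])
E
python3 chk.py
```

```text
15.38 [0.3658 0.2426 0.4869] g -0.0001 F [-0.1 -0.1  0.3] [ 0.41 -0.15  1.58 -0.    1.71  0.29]
bin xy -0.1363 -0.0008
side now tray z 0.1733
inside bin pts 322 [(np.float64(0.1), np.float64(0.051), np.float64(0.149))]
side t0 tray z 0.1837
inside bin pts 337 [(np.float64(0.1), np.float64(0.058), np.float64(0.15))]
top now tray z 0.1725
top t0 tray z 0.1828
```

Run:
```python
from h import *
def bc(P): m=np.asarray(P)-e(0,0,0); return np.round([m[0]*np.cos(yaw)+m[1]*np.sin(yaw),-m[0]*np.sin(yaw)+m[1]*np.cos(yaw),m[2]],3)
C=np.array(cam('side')['xyz'])
for u,v in((280,318),(280,308),(280,296)):
    D=world('side',u,v,1.)-C
    print(u,v,[bc(C+D*(z-C[2])/D[2]).tolist() for z in(.0,.03,.06,.1,.13)])
a=cv2.imread('pics/side9.png')[195:330,235:345]; b=cv2.imread('pics/top9.png')[195:285,150:255]
f=lambda a:cv2.convertScaleAbs(a,alpha=1.7)
a=cv2.resize(f(a),(480,589),interpolation=2); b=cv2.resize(f(b),(320,274),interpolation=2)
o=np.zeros((589,800,3),np.uint8); o[:,:480]=a; o[:274,480:]=b
# side depth-diff
h=cloud('top',np.load('top9.npy'))[...,2][195:285,150:255]; h=cv2.applyColorMap(np.clip((h-.1)*1600,0,255).astype(np.uint8),cv2.COLORMAP_JET); o[290:564,480:]=cv2.resize(h,(320,274),interpolation=0)
cv2.imwrite('pics/m.png',o)
```

```text
280 318 [[0.078, 0.043, 0.0], [0.077, 0.073, 0.03], [0.077, 0.103, 0.06], [0.076, 0.144, 0.1], [0.076, 0.174, 0.13]]
280 308 [[0.078, 0.006, 0.0], [0.078, 0.038, 0.03], [0.077, 0.07, 0.06], [0.077, 0.112, 0.1], [0.076, 0.143, 0.13]]
280 296 [[0.079, -0.04, 0.0], [0.079, -0.006, 0.03], [0.078, 0.027, 0.06], [0.077, 0.071, 0.1], [0.077, 0.104, 0.13]]
```

View pics/m.png

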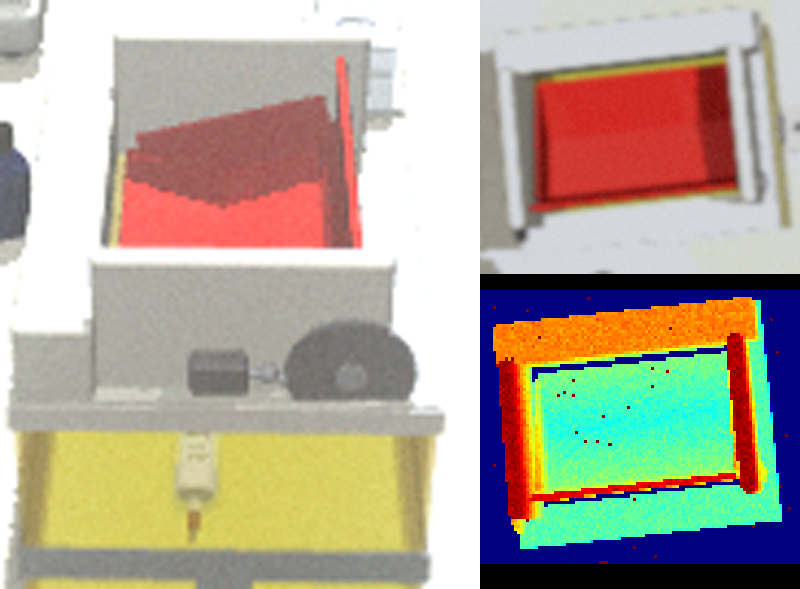

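```bash
cat > ang.py <<'E'
from h import *
st()
for n in('top','side'):
    _,d=vision.capture(n)
    m=cloud(n,d).reshape(-1,3)-e(0,0,0); bx=m[:,0]*np.cos(yaw)+m[:,1]*np.sin(yaw); by=-m[:,0]*np.sin(yaw)+m[:,1]*np.cos(yaw); z=m[:,2]
    k=(bx>.018)&(bx<.062)&(abs(by)<.08)&(z<.25)&(z>.12); 
    print(n,'angle',round(-np.polyfit(bx[k],z[k],1)[0],3),'z',np.median(z[k]).round(4))
    A=[]
    for a in np.arange(-.09,.09,.03):
        q=k&(by>a)&(by<a+.03); A.append((round(a,2),q.sum(),np.median(z[q]).round(4) if q.any() else 0))
    print(A)
    k=(abs(by)<.09)&(z>.225)&(z<.25)&(bx>-.04)&(bx<.03)
    print('flap top bx',np.median(bx[k&(z>.234)]).round(4),k.sum())
E
python3 ang.py
```

```text
15.47 [0.3658 0.2426 0.4869] g -0.0002 F [-0.5 -0.3 -0.6] [ 0.41 -0.15  1.58 -0.    1.71  0.29]
bin xy -0.1363 -0.0008
top angle 0.267 z 0.1721
[(np.float64(-0.09), np.int64(95), np.float64(0.1728)), (np.float64(-0.06), np.int64(144), np.float64(0.1725)), (np.float64(-0.03), np.int64(142), np.float64(0.1719)), (np.float64(0.0), np.int64(145), np.float64(0.1713)), (np.float64(0.03), np.int64(142), np.float64(0.1716)), (np.float64(0.06), np.int64(100), np.float64(0.1726))]
flap top bx -0.0023 125
side angle 0.262 z 0.1733
[(np.float64(-0.09), np.int64(80), np.float64(0.1736)), (np.float64(-0.06), np.int64(122), np.float64(0.1728)), (np.float64(-0.03), np.int64(97), np.float64(0.1741)), (np.float64(0.0), np.int64(0), 0), (np.float64(0.03), np.int64(0), 0), (np.float64(0.06), np.int64(0), 0)]
flap top bx -0.0016 109
```

Run:
```python
from h import *
delta(e(.045,0,.487),rp);delta(e(.045,0,.398),rp)
```

```text
d [0.0009 0.1813 0.0005] w [ 0.2  -0.05 -0.03]
d [0.0008 0.181  0.0895] w [ 0.2  -0.05 -0.03]
```

Call:
{"op": "play_rows", "data": {"moves": [{"dx": 0,"dy": 0.05,"dz": 0,"wx": 0,"wy": 0,"wz": 0,"claw": 0},{"dx": 0,"dy": 0.11,"dz": 0,"wx": 0,"wy": 0,"wz": 0,"claw": 0},{"dx": 0,"dy": 0.165,"dz": 0,"wx": 0,"wy": 0,"wz": 0,"claw": 0},{"dx": 0,"dy": 0.181,"dz": 0.04,"wx": 0,"wy": 0,"wz": 0,"claw": 0},{"dx": 0,"dy": 0.181,"dz": 0.089,"wx": 0,"wy": 0,"wz": 0,"claw": 0}]}}

```text
t: 16.2
eef_pos: [0.5471, 0.2646, 0.397]
orientation: [0.001, 0.663, 0.749, 0.002]
ft_force: [0.1, 0.8, 0.2]
grip_width: 0.0003
```

Call:
{"op": "play_rows", "data": {"moves": [{"dx": 0,"dy": 0,"dz": 0,"wx": 0,"wy": 0,"wz": 0,"claw": 0},{"dx": 0,"dy": -0.01,"dz": 0,"wx": 0,"wy": 0,"wz": 0,"claw": 0},{"dx": 0,"dy": -0.02,"dz": 0,"wx": 0,"wy": 0,"wz": 0,"claw": 0},{"dx": 0,"dy": -0.03,"dz": 0,"wx": 0,"wy": 0,"wz": 0,"claw": 0},{"dx": 0,"dy": -0.034,"dz": 0,"wx": 0,"wy": 0,"wz": 0,"claw": 0}]}}

```text
t: 16.82
eef_pos: [0.5125, 0.2604, 0.3979]
orientation: [0.001, 0.663, 0.749, 0.002]
ft_force: [0.2, -0.2, 0.2]
grip_width: 0.0001
```

```bash
python3 ang.py
```

```text
16.82 [0.5125 0.2604 0.3979] g 0.0001 F [ 0.2 -0.2  0.2] [0.34 0.15 1.45 0.   1.53 0.21]
bin xy 0.0114 -0.001
top angle 0.197 z 0.1752
[(np.float64(-0.09), np.int64(96), np.float64(0.1749)), (np.float64(-0.06), np.int64(146), np.float64(0.1757)), (np.float64(-0.03), np.int64(21), np.float64(0.1741)), (np.float64(0.0), np.int64(0), 0), (np.float64(0.03), np.int64(0), 0), (np.float64(0.06), np.int64(0), 0)]
flap top bx -0.0059 38
side angle 0.387 z 0.1837
[(np.float64(-0.09), np.int64(70), np.float64(0.1838)), (np.float64(-0.06), np.int64(118), np.float64(0.1834)), (np.float64(-0.03), np.int64(133), np.float64(0.1834)), (np.float64(0.0), np.int64(53), np.float64(0.1855)), (np.float64(0.03), np.int64(0), 0), (np.float64(0.06), np.int64(0), 0)]
flap top bx -0.0127 223
```

Call:
{"op": "play_rows", "data": {"moves": [{"dx": 0,"dy": 0.01,"dz": 0,"wx": 0,"wy": 0,"wz": 0,"claw": 0},{"dx": 0,"dy": 0.02,"dz": -0.02,"wx": 0,"wy": 0,"wz": 0,"claw": 0},{"dx": 0,"dy": 0.02,"dz": -0.07,"wx": 0,"wy": 0,"wz": 0,"claw": 0},{"dx": 0,"dy": -0.03,"dz": -0.11,"wx": 0,"wy": 0,"wz": 0,"claw": 0},{"dx": 0,"dy": -0.09,"dz": -0.12,"wx": 0,"wy": 0,"wz": 0,"claw": 0}]}}

```text
t: 17.55
eef_pos: [0.423, 0.2492, 0.5188]
orientation: [0.002, 0.663, 0.748, 0.003]
ft_force: [0.4, -0.2, 1.2]
grip_width: 0.0002
```

Call:
{"op": "play_rows", "data": {"moves": [{"dx": 0,"dy": -0.05,"dz": 0,"wx": 0,"wy": 0,"wz": 0,"claw": 0},{"dx": 0,"dy": -0.08,"dz": 0,"wx": 0,"wy": 0,"wz": 0,"claw": 0},{"dx": 0,"dy": -0.08,"dz": 0,"wx": 0,"wy": 0,"wz": 0,"claw": 0},{"dx": 0,"dy": -0.08,"dz": 0,"wx": 0,"wy": 0,"wz": 0,"claw": 0},{"dx": 0,"dy": -0.08,"dz": 0,"wx": 0,"wy": 0,"wz": 0,"claw": 0}]}}

```text
t: 18.18
eef_pos: [0.3447, 0.2398, 0.5179]
orientation: [0.001, 0.664, 0.748, 0.003]
ft_force: [0.4, -0.2, 0.2]
grip_width: -0.0003
```

```bash
python3 ang.py
python3 - <<'E'
from h import *
im,d=vision.capture('side'); o=cv2.imread('pics/side9.png')[:,:,::-1]
for a,nm in((o,'before'),(im,'now')):
    g=a[292:330,262:305].astype(int); w=(g[...,2]>110)|((g[...,0]-g[...,1])>25); 
    ys,xs=np.where((g[...,2]-g[...,2].min())>60); print(nm,len(xs),xs.mean()+262 if len(xs) else 0,ys.mean()+292 if len(xs) else 0)
print(np.abs(im[292:322,262:305].astype(int)-o[292:322,262:305]).mean())
for n in('side','top'):
    vision.capture(n)
    for q in('beaker_tall_mid','beaker_low_mid','dropper_mid','syringe_mid'): print(n,q,[(np.round(r['bbox']).tolist(),round(r['conf'],2)) for r in vision.spot_in(n,q)][:1])
E
```

```text
18.18 [0.3447 0.2398 0.5179] g -0.0003 F [ 0.4 -0.2  0.2] [ 0.42 -0.19  1.55 -0.    1.78  0.3 ]
bin xy -0.1576 -0.001
top angle -0.017 z 0.183
[(np.float64(-0.09), np.int64(98), np.float64(0.1835)), (np.float64(-0.06), np.int64(151), np.float64(0.1832)), (np.float64(-0.03), np.int64(148), np.float64(0.1832)), (np.float64(0.0), np.int64(148), np.float64(0.1828)), (np.float64(0.03), np.int64(146), np.float64(0.1824)), (np.float64(0.06), np.int64(102), np.float64(0.1828))]
flap top bx -0.0156 162
side angle 0.001 z 0.1837
[(np.float64(-0.09), np.int64(76), np.float64(0.184)), (np.float64(-0.06), np.int64(121), np.float64(0.1835)), (np.float64(-0.03), np.int64(131), np.float64(0.1836)), (np.float64(0.0), np.int64(30), np.float64(0.1842)), (np.float64(0.03), np.int64(0), 0), (np.float64(0.06), np.int64(0), 0)]
flap top bx -0.0146 172
before 7 279.85714285714283 302.7142857142857
now 30 279.26666666666665 299.5
1.983204134366925
side beaker_tall_mid [([272.0, 332.0, 318.0, 406.0], 0.86)]
side beaker_low_mid [([314.0, 154.0, 332.0, 181.0], 0.57)]
side dropper_mid [([230.0, 224.0, 240.0, 250.0], 0.62)]
side syringe_mid [([262.0, 210.0, 331.0, 290.0], 0.49)]
top beaker_tall_mid [([109.0, 242.0, 153.0, 266.0], 0.78)]
top beaker_low_mid [([429.0, 246.0, 460.0, 268.0], 0.63)]
top dropper_mid [([278.0, 179.0, 289.0, 193.0], 0.44)]
top syringe_mid [([336.0, 241.0, 392.0, 268.0], 0.52)]
```

```bash
python3 -c "
from station import ticket; print(ticket.sign_off())"
```

```text
the job is handed in; nothing more can be done
None
```

The used syringe is in the sharps bin, the tray is level again, and I handed the job in at about 18 s of the 72 s.

**What I did:** I gripped the barrel from the side and lifted the syringe out of the rack. I turned it level and set it down in the tray until I felt about 12 N of contact, then let go. Before tipping, depth showed it flat in the tray, about 4 mm from the middle across the tray. I then pushed the flap until the tray went right over and the syringe dropped into the bin.

**What went wrong:** the tray did not swing back by itself. It stuck at about 0.26 rad, at the catch. I pushed the flap lightly forward from inside with the closed fingers, and it snapped level.

**Last checks:**
- **Tray:** its angle measured about 0 rad (-0.017 from the top camera, 0.001 from the side), with the floor at 183 to 184 mm.
- **Syringe:** I saw it through the bin wall, not moving between pictures. One view cannot tell whether it lies along the bin or stands on its needle; either way I estimate its centre below 110 mm. The network did not recognise it inside the bin, and its last two syringe reports were false: they boxed the empty tray and the rack.
- **Beakers and dropper bottle:** both beakers were found within a few pixels of their first positions in both cameras. The bottle was too in the side view, but the top camera missed it at the start, so there is no comparison there.
- **Arm:** it stands clear of everything, with about zero force on the wrist.

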